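Draw down the flap of the document locker with the hook pole

TASK

Take the hook pole from its rest, hook it through the brass eye high on the blue flap of the document locker, and draw the flap smoothly down, with the pole alone and never loading the locker with more than 15 N, until the spring catches click over and hold it fully open. Then unhook the pole without lifting the flap out of its catches and lay it back across both cork bars of its rest, hook level. Do not touch the locker with the hand, do not let the flap jerk or fly shut, and leave the other things on the table where they are.

Things in the scene. Friction and masses are not known exactly. Their poses are not given: they have to be found in the camera images.
- locker: Grey document locker, fixed: 360 wide (y), 240 deep (x), 335 mm tall. Origin: centre of its underside; z up; front looks to its -x, face 120 mm from the origin. A blue flap closes the upper part. Beside it two dark steel arms, 10 mm thick (|y| 154-164), stand 110 mm out of the front at heights 98-134 mm; a sprung ball in each clicks over the open flap's edge. Bears at most 15 N from the pole.
- flap_hinge (a point): Middle of the flap's hinge line (its lower edge), which runs along the locker's y, 114 mm in front of the locker's origin, 120 mm up. Axes turn with the flap: y along the hinge, z up the panel, -x out of its face. Panel 12 mm thick (x = -6 to 6), 288 wide, reaching 191 mm from the hinge. It swings out and down to the front, towards the locker's -x.
- flap (a joint): Flap angle, rad: 0 shut, 1.57 level against its stop. A damped spring (0.2 N m s/rad) shuts it: 2 N at the eye starts it, 1-2 N carry it on; let go, it flies shut. From 1.43 rad the catches resist: 5-7 N at the eye carry it past 1.53, where they click and hold it on the stop, which does not give. Some 2.5-4 N upwards at the eye pull it out of them again.
- flap_eye (a point): Centre of the brass eye on the flap's outer face: ring of 6 mm wire, 32 mm clear inside, 44 mm outside, its hole along the locker's y. Axes as flap_hinge; it lies at x = -35, z = 150 mm there: 270 mm up when shut, under the panel at 85 mm when open. The hook has 12 mm of play in it all round, so the flap lags behind the hook.
- pole: Hook pole on its rest, 0.13-0.25 kg. Its x runs to the hook. Black rubber-sleeved handle 220 long, 20 wide (y), 26 mm tall (z), from x = -165 to 55 mm; then ferrule and 8 mm steel rod, axis at z = 13, bent square at x = 100 mm into the hook. Origin: underside of the handle at the place to grip, about 27 mm hookwards of the balance point. A hard pull can turn it in the grip: grip firmly.
- pole_hook (a point): Middle of the hook's finger: pole x = 100, y = 20, z = 13 mm; axes of the pole. The finger, 8 mm thick, points to the pole's +y and ends in an 11 mm ball, its end 45 mm from the rod's axis. With the pole pointing at the locker (axes parallel to the locker's) it enters the eye sideways, along the locker's +y.
- pole_rest: Rest of the pole, fixed: dark board 4 mm thick with two cork bars across, 22 mm wide at x = 43 and -135 mm, tops 20 mm above the table, 140 mm free between end stops 4 mm higher. Origin on the table, z up, x along the pole to its hook. The pole's place: its origin at x = 0, y = 0, z = 20 mm here, axes parallel.
- folder: Bystander, to be left alone: a buff card folder full of papers lying flat, 235 x 300 x 10 mm; origin at the centre of its underside.
- magnifier: Bystander, to be left alone: a black hand magnifier, 80 mm lens, 12 mm thick, lying on the folder; origin at the centre of its underside below the lens.
- phone: Bystander, to be left alone: a black phone, 74 x 150 x 10 mm; origin at the centre of its underside.
- wallet: Bystander, to be left alone: a dark green key wallet with keys, 60 x 105 x 20 mm; origin at the centre of its underside.
- pencil_cup: Bystander, to be left alone: a white cup of pencils, 80 mm across, 160 mm tall; origin at the centre of its underside.
- stapler: Bystander, to be left alone: a grey and black stapler, 135 x 36 x 55 mm; origin at the centre of its underside.
- tape_roll: Bystander, to be left alone: a cream roll of paper tape, 90 mm across, 24 mm tall; origin at the centre of its underside.

How it is judged:
By the outcome, as a careful person would: the job done as asked, in the order asked, and still so for the second after the job is handed in, with the robot touching nothing.
It also fails if it takes over 64 s, if anything falls off the work surface, if the arm or the gripper's body presses on something with over 40 N, if the wrist force passes 120 N, or if a joint passes its speed limit or range.

ROBOT

A 6-joint arm with a two-finger parallel gripper is mounted at the origin on the work surface. World frame = base frame: x ahead of the robot, y to its left, z up, the work surface at z = 0. Lengths are in m, angles in rad, forces in N, time in s.
With the tool pointing down it reaches from about 0.275 to 0.775 m from the base axis. Payload 14.6 kg.
Tool frame: the origin (TCP) lies at the very end of the fingers, on their centre line; the grasp point (between the pads) lies 19 mm behind it; z points along the fingers, y is the line along which they close (so a half turn about z gives the same grasp; the last joint's range is limited). The gripper opens to 85 mm and grips with 20 to 120 N. Pads are 22 mm wide; open, the fingers measure 114 mm over their backs; the gripper's body (76 mm by 85 mm) begins 54 mm behind the grasp point. The pads swing forward as they close: fully open they stand 13 mm farther back than shut.
Start: joints at [0.985, 0.263, -0.048, 1.259, 0, 1.415], TCP at [0.219, 0.477, 0.231] pointing down, gripper open.
Joint ranges: [-2.65, 2.65], [-0.89, 1.7], [-1.18, 1.37], [-2.13, 2.11], [-1.35, 1.29], [-3.14, 3.14]. Speed limits (rad/s): [1.89, 1.89, 2.57, 2.79, 3.14, 3.14].

INTERFACE

Orientations are given as a unit quaternion [w, x, y, z].
In Python, from rig import ctrl gives the robot as it stands. The module is installed in compiled form; this text tells all that it offers.
- The arm moves only by the tool servo_tool, never from a script. Its argument "steps" is a list of rows, each a list of 3 entries, a list of its own where there are three numbers: the closure, from 0 (fully open) to 1 (shut), then the shift along the tool's x, y, z in cm, then the turn about the tool's z in rad. In form: [[hand, [x, y, z], roll], ...]. A call has exactly 8 rows; each row shifts and turns the commanded pose from where the row before left it, along the tool's axes as they then stand; what a row does not reach is not made up. A row lasts 1/8 s, in which the tool goes at most 62.5 mm and 10.7 degrees, less where a joint would pass 70% of its speed; a pose out of reach is approached as far as the arm can. A call with a gripper value outside its range is refused whole. The fingers move at their own pace and stop on an object; "newtons" is the grip in N (left out, the last holds). Time passes only in rows, so rows that do not move let the fingers close, or fill a call up. It gives the time, the measured TCP pose, the force, the opening and the grip force at its end, in the units of the state.
- ctrl.get_obs(): the state, without advancing time (a new reading comes with each control period).
- ctrl.capture(name): name is "scene" or "top" or "wrist"; returns the picture (480x640x3 uint8, blue, green, red); there is no depth.
- ctrl.get_calibration(name): a dict with "mtx" (3x3 intrinsics, pixels), "dist_coeffs" ([k1, k2, p1, p2, k3] as OpenCV has them; the pictures are not rectified), "R" (3x3) and "t" (3): a world point X has camera coordinates R X + t; the wrist camera has in their place "mount" (4x4, takes a point from camera to tool coordinates, whose origin is the TCP and whose axes are the flange's). Camera axes: x right, y down, z forward; pixel columns grow to the right and rows downward; lengths in m; the calibration is good to about 2 mm. A picture is of the moment at which its call begins: read the wrist's pose just before it. get_calibration takes no time and is no camera call.
- ctrl.close_job(): hands the job in; it is judged then, once.
The state is a dict: "time_s": time; "joint_pos": joint angles; "qd": joint speeds; "tau": joint torques, N m; "tool_pos": TCP position; "ee_rot": TCP orientation; "contact_force": force on the tool from outside, world axes, zero at the start; "torque": the same for the moment, N m; "grip_width": finger opening in m; "finger_force": force on a finger pad.
Only numpy, scipy, OpenCV 4.12 (cv2) and the standard library are available. Lean on these libraries where they do the work, as an engineer would, in place of code of your own. Each camera call takes 0.05 s, during which the arm holds its last target. There are 200 camera calls.

## Working session

There is one attempt and no reset: what is moved stays moved. The work goes in short steps, Python scripts to look and compute and a tool call to move; the robot and the scene stay as the last step left them, time stands still between calls to the robot, and variables do not carry over. Pictures are saved under pics/ and viewed, at most 13 in all, crops included, and the job is handed in when it is done.

Besides the shell and the picture viewer there is one more tool, called as name([rows], argument=value, ...), one row to a line, values as JSON. servo_tool: Moves the arm, as the interface text tells. Its arguments: {"type":"object","properties":{"steps":{"type":"array","items":{"type":"array"}},"newtons":{"type":"number"}},"required":["steps"]}

```bash
mkdir -p pics; python3 - <<'E'
from rig import ctrl
import cv2,numpy as np
a=ctrl.capture("scene");b=ctrl.capture("top")
cv2.imwrite("pics/scene.png",a);cv2.imwrite("pics/top.png",b)
o=ctrl.get_obs();print(o)
for n in("scene","top","wrist"):print(n,ctrl.get_calibration(n))
E
```

```text
{'time_s': 0.1, 'joint_pos': array([ 9.84706082e-01,  2.63506733e-01, -4.88392758e-02,  1.25941605e+00,
       -2.26869094e-05,  1.41549067e+00]), 'qd': array([ 0.0004209 , -0.00293003,  0.00072857,  0.00074767, -0.00025344,
       -0.00117232]), 'tau': array([ 3.08579023e-03, -6.38578105e+01,  3.85060823e+01,  1.00455520e-02,
       -1.34991888e-04, -1.03390806e-05]), 'tool_pos': array([0.21911241, 0.47682941, 0.23086934]), 'ee_rot': array([-1.64352264e-04,  2.13730642e-01,  9.76892512e-01, -4.54174599e-04]), 'contact_force': array([ 0.1941022 , -0.1188167 , -0.28003526]), 'torque': array([-0.04495635,  0.00926398,  0.03457099]), 'finger_force': 0.0, 'grip_width': 0.08551036823988747}
scene {'mtx': array([[575.58289318,   0.        , 327.37524918],
       [  0.        , 575.58289318, 243.82144947],
       [  0.        ,   0.        ,   1.        ]]), 'dist_coeffs': array([-0.08854394,  0.        ,  0.        ,  0.        ,  0.        ]), 'R': array([[-0.18797713,  0.98208433,  0.01322774],
       [ 0.63236454,  0.13132162, -0.76345905],
       [-0.75151825, -0.13514809, -0.64572077]
[... 456 characters left out ...]
1e-02,  9.62599816e-04, -9.99054464e-01]]), 't': array([-0.07916449,  0.56328503,  1.07608522])}
wrist {'mtx': array([[371.35452199,   0.        , 313.6796112 ],
       [  0.        , 371.35452199, 239.60536316],
       [  0.        ,   0.        ,   1.        ]]), 'dist_coeffs': array([0.01898279, 0.        , 0.        , 0.        , 0.        ]), 'mount': array([[ 7.46154588e-04, -9.51987490e-01, -3.06136019e-01,
         7.76709324e-02],
       [ 9.99999490e-01,  9.18576804e-04, -4.19158186e-04,
         5.33741251e-04],
       [ 6.80242795e-04, -3.06135550e-01,  9.51987690e-01,
        -1.42684453e-01],
       [ 0.00000000e+00,  0.00000000e+00,  0.00000000e+00,
         1.00000000e+00]])}
```

View pics/scene.png

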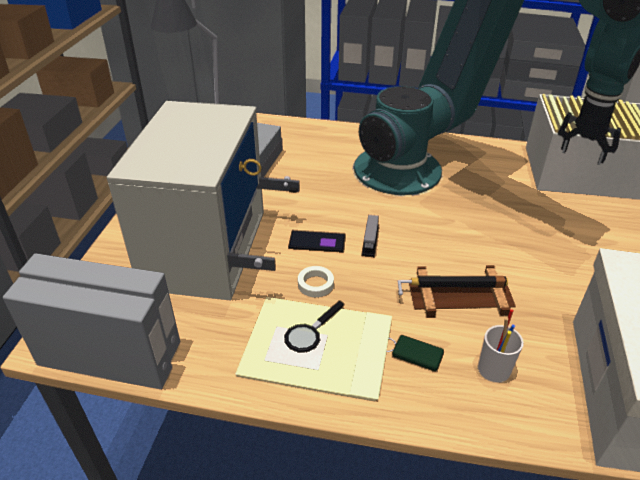

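View pics/top.png

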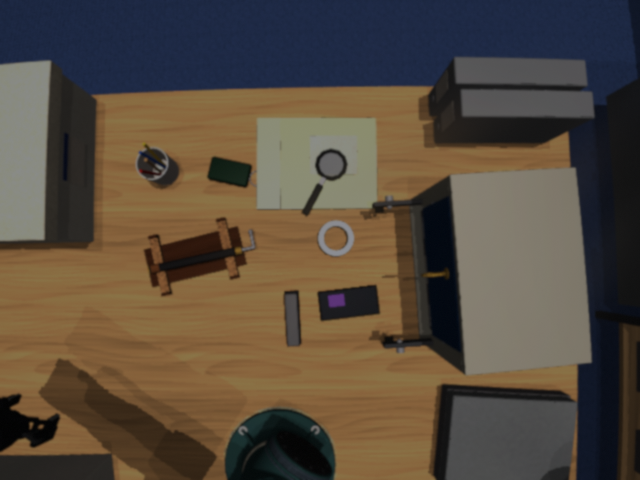

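The scene picture shows the locker at left with the brass eye near (250,167) and the pole on its rest near (460,282). In the top picture the locker's top has corners near (450,175), (577,168), (590,362) and (465,370). The eye is near (437,273), the pole handle runs (160,267) to (237,252), and the hook tip is at (252,232).

```bash
cat > h.py <<'E'
from rig import ctrl
import cv2,numpy as np
from scipy.spatial.transform import Rotation as Ro
def ray(n,px,T=None):
    c=ctrl.get_calibration(n)
    u=cv2.undistortPoints(np.array(px,float).reshape(-1,1,2),c["mtx"],c["dist_coeffs"])[:,0]
    d=np.c_[u,np.ones(len(u))]
    if n=="wrist":
        p,q=T;R=Ro.from_quat(np.r_[q[1:],q[0]]).as_matrix();M=c["mount"]
        return R@M[:3,3]+p,(R@M[:3,:3]@d.T).T
    return -c["R"].T@c["t"],(c["R"].T@d.T).T
def plane(n,px,z,T=None):
    o,d=ray(n,px,T);return o+d*((z-o[2])/d[:,2])[:,None]
def tri(r1,r2):
    (o1,d1),(o2,d2)=r1,r2;A=np.c_[d1[0],-d2[0]];s=np.linalg.lstsq(A,o2-o1,rcond=None)[0]
    a,b=o1+d1[0]*s[0],o2+d2[0]*s[1];return (a+b)/2,np.linalg.norm(a-b)
def proj(n,X,T=None):
    c=ctrl.get_calibration(n)
    if n=="wrist":
        p,q=T;R=Ro.from_quat(np.r_[q[1:],q[0]]).as_matrix();M=c["mount"]
        Rw=(R@M[:3,:3]).T;t=-Rw@(R@M[:3,3]+p)
    else:Rw,t=c["R"],c["t"]
    return cv2.projectPoints(np.atleast_2d(X).astype(float),cv2.Rodrigues(Rw)[0],t,c["mtx"],c["dist_coeffs"])[0][:,0]
E
python3 - <<'E'
from h import *
np.set_printoptions(precision=4,suppress=True)
P=lambda px,z:print(z,plane("top",px,z).tolist() if 0 else plane("top",px,z))
a=cv2.imread("pics/scene.png");b=cv2.imread("pics/top.png")
print("locker top");P([(450,175),(577,168),(590,362),(465,370)],.335)
for n,im in(("scene",a),("top",b)):
    h=cv2.cvtColor(im,cv2.COLOR_BGR2HSV)
    m=cv2.inRange(h,(15,150,60),(32,255,255))
    k,l,s,c=cv2.connectedComponentsWithStats(m)
    print(n,[(s[i].tolist(),c[i].round(1)) for i in range(1,k) if s[i,4]>8])
print("pole");P([(160,267),(237,252)],.033)
P([(240,250),(253,247),(252,232)],.033)
print("rest bars");P([(154,236),(166,293),(222,219),(233,277)],.022)
print("stapler");P([(292,318)],.055);print("tape,phone");P([(336,238)],.024);P([(349,302)],.01)
print("wallet");P([(230,172)],.02)
# cut-outs
w=cv2.resize(b[205:300,130:270],None,fx=4,fy=4,interpolation=2);e=cv2.resize(b[160:380,370:600],None,fx=2.2,fy=2.2,interpolation=2)
c=np.zeros((484,1066,3),np.uint8)
c[:380,:560]=w;c[:484,560:560+506]=e
cv2.imwrite("pics/c1.png",cv2.resize(c,(800,363)))
E
```

```text
locker top
0.335 [[ 0.6613 -0.3407  0.335 ]
 [ 0.6736 -0.5824  0.335 ]
 [ 0.3175 -0.5951  0.335 ]
 [ 0.3136 -0.3587  0.335 ]]
scene [([239, 159, 22, 16, 108], array([249.3, 166.5])), ([411, 278, 8, 8, 51], array([414.9, 281.3])), ([501, 331, 10, 21, 66], array([505.7, 340.8]))]
top [([142, 142, 6, 6, 23], array([144.4, 144.2])), ([235, 247, 7, 7, 44], array([237.8, 250.1])), ([147, 266, 3, 8, 16], array([148. , 269.1])), ([423, 272, 23, 5, 76], array([433.5, 274.3]))]
pole
0.033 [[0.5014 0.2861 0.033 ]
 [0.5357 0.0932 0.033 ]]
0.033 [[0.5405 0.0857 0.033 ]
 [0.5474 0.0535 0.033 ]
 [0.5844 0.0556 0.033 ]]
rest bars
0.022 [[0.5794 0.3052 0.022 ]
 [0.4361 0.2751 0.022 ]
 [0.619  0.1321 0.022 ]
 [0.474  0.1057 0.022 ]]
stapler
0.055 [[ 0.375  -0.0409  0.055 ]]
tape,phone
0.024 [[ 0.5666 -0.1516  0.024 ]]
0.01 [[ 0.4065 -0.182   0.01  ]]
wallet
0.02 [[0.7377 0.1117 0.02  ]]
```

View pics/c1.png

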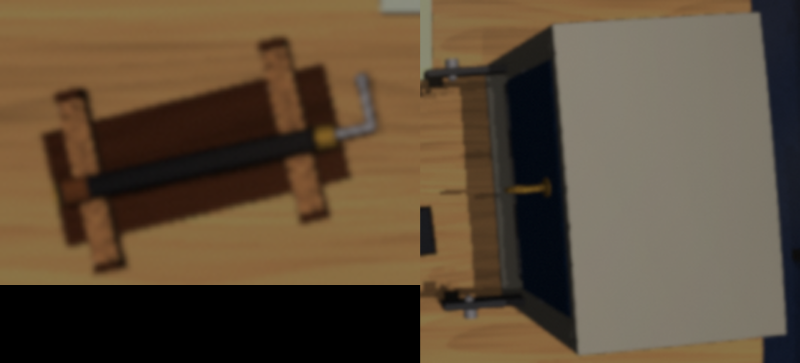

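```bash
cat >> h.py <<'E'
def yaw(o):
    q=o["ee_rot"];x=Ro.from_quat(np.r_[q[1:],q[0]]).as_matrix()[:,0];return np.arctan2(x[1],x[0])
def rows(p0,psi,p1,roll,n):
    """world straight line p0->p1 in n rows, total roll (tool z down, so yaw falls by roll)"""
    d=(np.array(p1)-p0)/n*100
    for i in range(n):
        c,s=np.cos(psi),np.sin(psi);print([round(c*d[0]+s*d[1],2),round(s*d[0]-c*d[1],2),round(-d[2],2)],round(roll/n,3));psi-=roll/n
E
python3 - <<'E'
from h import *
np.set_printoptions(precision=4,suppress=True)
print(tri(ray("scene",[(247,166.5)]),ray("top",[(433.5,274.3)])))
b=cv2.imread("pics/top.png")
# locker top: contour
h=cv2.cvtColor(b,cv2.COLOR_BGR2HSV);m=cv2.inRange(h,(0,0,115),(60,75,150));m[:,:400]=0
m=cv2.morphologyEx(m,cv2.MORPH_OPEN,np.ones((5,5)))
c=max(cv2.findContours(m,0,1)[0],key=cv2.contourArea);q=cv2.approxPolyDP(c,6,True)[:,0];print(q,b[270,520])
w=plane("top",c[:,0]+.0,.335);print(cv2.minAreaRect((w[:,:2]*1000).astype(np.float32)),plane("top",q,.335))
o=ctrl.get_obs();rows(o["tool_pos"],yaw(o),[.535,.15,.23],-2.194,14)
E
```

```text
(array([ 0.4825, -0.3279,  0.2688]), np.float64(0.007889172016351286))
[[573 169]
 [451 175]
 [466 374]
 [589 361]] [112 124 131]
((490.23797607421875, -468.2537841796875), (358.6339111328125, 235.3302001953125), 3.024230480194092) [[ 0.6717 -0.5743  0.335 ]
 [ 0.6613 -0.3425  0.335 ]
 [ 0.3064 -0.3605  0.335 ]
 [ 0.3195 -0.5931  0.335 ]]
[np.float64(-3.03), np.float64(-1.18), np.float64(0.01)] -0.157
[np.float64(-2.8), np.float64(-1.64), np.float64(0.01)] -0.157
[np.float64(-2.51), np.float64(-2.05), np.float64(0.01)] -0.157
[np.float64(-2.16), np.float64(-2.42), np.float64(0.01)] -0.157
[np.float64(-1.76), np.float64(-2.73), np.float64(0.01)] -0.157
[np.float64(-1.31), np.float64(-2.97), np.float64(0.01)] -0.157
[np.float64(-0.83), np.float64(-3.14), np.float64(0.01)] -0.157
[np.float64(-0.33), np.float64(-3.23), np.float64(0.01)] -0.157
[np.float64(0.18), np.float64(-3.24), np.float64(0.01)] -0.157
[np.float64(0.68), np.float64(-3.17), np.float64(0.01)] -0.157
[np.float64(1.17), np.float64(-3.03), np.float64(0.01)] -0.157
[np.float64(1.63), np.float64(-2.81), np.float64(0.01)] -0.157
[np.float64(2.05), np.float64(-2.52), np.float64(0.01)] -0.157
[np.float64(2.41), np.float64(-2.17), np.float64(0.01)] -0.157
```

servo_tool([
  [0,[-3.03,-1.18,0],-0.157],
  [0,[-2.8,-1.64,0],-0.157],
  [0,[-2.51,-2.05,0],-0.157],
  [0,[-2.16,-2.42,0],-0.157],
  [0,[-1.76,-2.73,0],-0.157],
  [0,[-1.31,-2.97,0],-0.157],
  [0,[-0.83,-3.14,0],-0.157],
  [0,[-0.33,-3.23,0],-0.157],
], newtons=80)

```text
time_s: 1.1
tool_pos: [0.4004, 0.2895, 0.2311]
ee_rot: [-0.0, -0.403, 0.915, 0.0]
contact_force: [-0.1, 0.4, 0.2]
grip_width: 0.0857
finger_force: 0.0
```

servo_tool([
  [0,[0.18,-3.24,0],-0.157],
  [0,[0.68,-3.17,0],-0.157],
  [0,[1.17,-3.03,0],-0.157],
  [0,[1.63,-2.81,0],-0.157],
  [0,[2.05,-2.52,0],-0.157],
  [0,[2.41,-2.17,0],-0.157],
  [0,[0,0,0],0],
  [0,[0,0,0],0],
])

```text
time_s: 2.1
tool_pos: [0.5351, 0.151, 0.231]
ee_rot: [0.0, 0.772, -0.635, -0.0]
contact_force: [0.7, 0.1, 0.4]
grip_width: 0.0855
finger_force: 0.0
```

```bash
python3 - <<'E'
from h import *
o=ctrl.get_obs();a=ctrl.capture("wrist");cv2.imwrite("pics/w1.png",a)
np.save("w1.npy",np.r_[o["tool_pos"],o["ee_rot"]]);print(o["tool_pos"],yaw(o),o["joint_pos"],o["time_s"])
E
```

```text
[0.53505385 0.15097066 0.2310481 ] -1.376546015070728 [ 1.28335573e-01  3.17236194e-01  2.96701150e-02  1.28397750e+00
  1.78675669e-04 -1.63671122e+00] 2.1
```

View pics/w1.png

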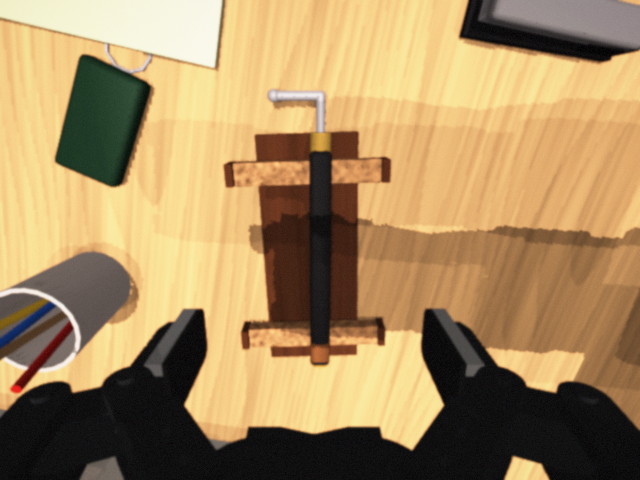

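The wrist picture shows the pole running straight up the image. The rod's bend is at (321,95), the ball end at (272,96), and the handle at column 320. The bars run (228,174)–(389,169) and (245,335)–(383,330).

```bash
python3 - <<'E'
from h import *
np.set_printoptions(precision=4,suppress=True)
v=np.load("w1.npy");T=(v[:3],v[3:])
print("bend,ball",plane("wrist",[(321,95.5),(270,96)],.033,T))
print("handle front/rear centre top",plane("wrist",[(320,152),(319.3,345)],.046,T))
B=plane("wrist",[(228,174),(389,169),(245,335),(383,330)],.022,T);print("bars",B)
f,r=(B[0]+B[1])/2,(B[2]+B[3])/2;ax=(f-r)[:2];print("axis yaw",np.arctan2(ax[1],ax[0]),np.linalg.norm(ax),"origin",f[:2]-.043*ax/np.linalg.norm(ax),np.linalg.norm(B[0]-B[1]))
a=cv2.imread("pics/w1.png");m=(a.max(2)<60).astype(np.uint8);m[:,:305]=0;m[:,335:]=0;m[:185]=0;m[315:]=0
y,x=np.nonzero(m);l=np.array([[x[y==k].mean(),k] for k in (200,300)]);w=plane("wrist",l,.046,T);d=w[0]-w[1];print(l,w,np.arctan2(d[1],d[0]))
E
```

```text
bend,ball [[0.5485 0.0534 0.033 ]
 [0.5912 0.0622 0.033 ]]
handle front/rear centre top [[0.5404 0.0986 0.046 ]
 [0.503  0.2869 0.046 ]]
bars [[0.6204 0.137  0.022 ]
 [0.4732 0.1032 0.022 ]
 [0.5808 0.3057 0.022 ]
 [0.4358 0.2709 0.022 ]]
axis yaw -1.3457604115820614 0.17257645822603856 origin [0.5372 0.162 ] 0.15112487899299595
[[320. 200.]
 [319. 300.]] [[0.5321 0.1397 0.046 ]
 [0.5133 0.2373 0.046 ]] -1.3804510797430822
```

servo_tool([
  [0,[-0.2,0.5,4],0],
  [0,[0,0,5],0],
  [0,[0,0,5],0],
  [0,[0,0,4],0],
  [0,[0,0,2.5],0],
  [0,[0,0,1.1],0],
  [0,[0,0,0],0],
  [1,[0,0,0],0],
], newtons=100)

```text
time_s: 3.15
tool_pos: [0.5308, 0.152, 0.0163]
ee_rot: [-0.001, 0.773, -0.634, 0.001]
contact_force: [0.3, -0.2, -0.2]
grip_width: 0.0699
finger_force: 0.0
```

servo_tool([
  [1,[0,0,0],0],
  [1,[0,0,0],0],
  [1,[0,0,0],0],
  [1,[0,0,0],0],
  [1,[0,0,-0.5],0],
  [1,[0,0,-2],0],
  [1,[0,0,-4],0],
  [1,[0,0,-6],0],
])

```text
time_s: 4.15
tool_pos: [0.5293, 0.1515, 0.1407]
ee_rot: [0.001, 0.773, -0.634, -0.001]
contact_force: [1.5, 0.5, -0.8]
grip_width: 0.0188
finger_force: 97.8
```

```bash
python3 - <<'E'
from h import *
o=ctrl.get_obs();print(o["tool_pos"],yaw(o));rows(o["tool_pos"],yaw(o),[.40,-.2,.253],yaw(o)+1.518,12)
E
```

```text
[0.52931559 0.15153491 0.14073564] -1.3744776313399738
[np.float64(2.66), np.float64(1.63), np.float64(-0.94)] 0.012
[np.float64(2.68), np.float64(1.6), np.float64(-0.94)] 0.012
[np.float64(2.7), np.float64(1.56), np.float64(-0.94)] 0.012
[np.float64(2.72), np.float64(1.53), np.float64(-0.94)] 0.012
[np.float64(2.74), np.float64(1.5), np.float64(-0.94)] 0.012
[np.float64(2.76), np.float64(1.47), np.float64(-0.94)] 0.012
[np.float64(2.77), np.float64(1.43), np.float64(-0.94)] 0.012
[np.float64(2.79), np.float64(1.4), np.float64(-0.94)] 0.012
[np.float64(2.81), np.float64(1.37), np.float64(-0.94)] 0.012
[np.float64(2.82), np.float64(1.33), np.float64(-0.94)] 0.012
[np.float64(2.84), np.float64(1.3), np.float64(-0.94)] 0.012
[np.float64(2.85), np.float64(1.26), np.float64(-0.94)] 0.012
```

servo_tool([
  [1,[1.5,1,-1],0.012],
  [1,[2.7,1.6,-1],0.012],
  [1,[2.7,1.6,-1],0.012],
  [1,[2.7,1.5,-1],0.012],
  [1,[2.7,1.5,-1],0.012],
  [1,[2.7,1.5,-1],0.012],
  [1,[2.8,1.4,-1],0.012],
  [1,[2.8,1.4,-1],0.012],
])

```text
time_s: 5.15
tool_pos: [0.4467, -0.0705, 0.2198]
ee_rot: [0.0, 0.741, -0.671, -0.0]
contact_force: [0.5, -0.9, -1.7]
grip_width: 0.0185
finger_force: 98.0
```

servo_tool([
  [1,[2.8,1.4,-1],0.012],
  [1,[2.8,1.4,-1],0.012],
  [1,[2.8,1.3,-0.9],0.012],
  [1,[2.8,1.2,-0.3],0.011],
  [1,[1.5,0.6,0],0],
  [1,[0,0,0],0],
  [1,[0,0,0],0],
  [1,[0,0,0],0],
])

```text
time_s: 6.15
tool_pos: [0.3991, -0.2, 0.2522]
ee_rot: [-0.0, 0.726, -0.688, -0.0]
contact_force: [0.9, 0.7, -1.2]
grip_width: 0.0187
finger_force: 97.9
```

```bash
python3 - <<'E'
from h import *
o=ctrl.get_obs();a=ctrl.capture("wrist");s=ctrl.capture("scene");t=ctrl.capture("top");cv2.imwrite("pics/w2.png",a);cv2.imwrite("pics/s2.png",s);cv2.imwrite("pics/t2.png",t)
np.save("w2.npy",np.r_[o["tool_pos"],o["ee_rot"]]);print(o["tool_pos"],yaw(o),o["joint_pos"],o["time_s"],o["contact_force"],o["torque"])
c=np.hstack([cv2.resize(a,(400,300)),cv2.resize(s[130:230,200:333],(400,300),interpolation=2)])
d=np.hstack([cv2.resize(t[220:320,370:503],(400,300),interpolation=2),cv2.resize(a[:150,200:400],(400,300),interpolation=2)])
cv2.imwrite("pics/c2.png",np.vstack([c,d]))
E
```

```text
[ 0.39910146 -0.200028    0.25215371] -1.5163390101634182 [-6.47584873e-01  1.21976560e-01 -1.75328395e-01  1.27376715e+00
  1.11374817e-04 -2.27283855e+00] 6.15 [ 0.86766236  0.74457336 -1.21332436] [-0.01463316 -0.05930302 -0.04260349]
```

View pics/c2.png

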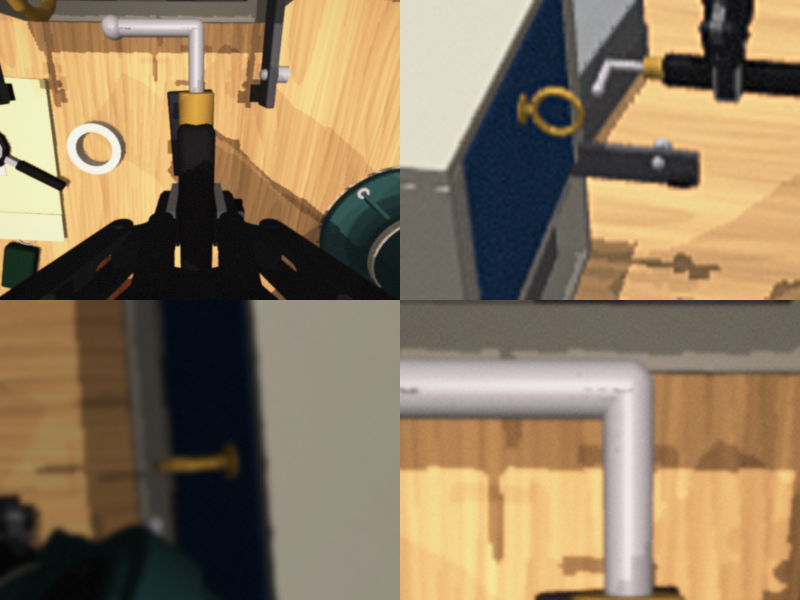

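The wrist view shows the hook's bend at (315,43) and its ball at (179,43). The scene view has the ring centre at about (252.5,166.7) and the hook bend at (269,152). The top view has the ring edge-on around (432,275). I'll triangulate from these.

```bash
python3 - <<'E'
from h import *
np.set_printoptions(precision=4,suppress=True)
v=np.load("w2.npy");T=(v[:3],v[3:])
print("bend,ball plane",plane("wrist",[(315,43),(179,43)],.2692,T))
print("bend tri",tri(ray("wrist",[(315,43)],T),ray("scene",[(268.5,152)])),"ball tri",tri(ray("wrist",[(179,43)],T),ray("scene",[(265.5,160)])))
print("eye",tri(ray("top",[(432,275)]),ray("scene",[(252.5,166.7)])))
y=-1.5163;x=np.array([np.cos(y),np.sin(y)]);yy=np.array([-x[1],x[0]])
b=np.r_[T[0][:2]+.1*x,.2692];e=np.r_[b[:2]+.045*yy,.2692];print("pred bend,ball",b,e,proj("wrist",[b,e],T),proj("scene",[b,e]))
for E in([.4823,-.3194,.270],):print("eye px",proj("scene",E),proj("top",E),proj("wrist",E,T))
s=cv2.imread("pics/s2.png");h=cv2.cvtColor(s,cv2.COLOR_BGR2HSV);m=cv2.inRange(h,(12,120,50),(35,255,255))[150:190,225:275]
k,l,st,c=cv2.connectedComponentsWithStats(m)
for i in range(1,k):
  if st[i,4]>30:
    yy_,xx=np.nonzero(l==i);print(st[i]+[225,150,0,0,0]);p=[(c_[0]+225,c_[1]+150) for c_ in ((xx.max(),0),)]
print("\n".join("".join(".#"[q>0] for q in r) for r in m[3:30,10:40]))
a=cv2.imread("pics/w2.png");h=cv2.cvtColor(a,cv2.COLOR_BGR2HSV);m=cv2.inRange(h,(12,150,50),(30,255,255));m[40:]=0;m[:,120:]=0
yy_,xx=np.nonzero(m);print(xx.min(),xx.max(),yy_.max())
E
```

```text
bend,ball plane [[ 0.4051 -0.3003  0.2692]
 [ 0.4461 -0.2979  0.2692]]
bend tri (array([ 0.4051, -0.3008,  0.267 ]), np.float64(0.00018157654389692972)) ball tri (array([ 0.4459, -0.2975,  0.2694]), np.float64(0.0009006599769572994))
eye (array([ 0.4805, -0.3199,  0.2694]), np.float64(0.0016898201610699149))
pred bend,ball [ 0.4045 -0.2999  0.2692] [ 0.4495 -0.2974  0.2692] [[316.7704  44.8195]
 [167.6359  44.1206]] [[268.9262 151.1395]
 [264.9225 160.8371]]
eye px [[252.1018 166.8335]] [[431.3752 274.1381]] [[ 40.2634 -54.484 ]]
[239 159  22  16 148]
[266 164   9  13  43]Traceback (most recent call last):
  File "<stdin>", line 15, in <module>
  File "<stdin>", line 15, in <genexpr>
  File "<stdin>", line 15, in <genexpr>
TypeError: string indices must be integers, not 'numpy.bool'
```

servo_tool([
  [1,[0.9,0,0],0],
  [1,[1.0,0,0],0],
  [1,[0.4,0,0],0],
  [1,[0,-0.4,-0.1],0],
  [1,[0,-0.8,0],0],
  [1,[0,-0.6,0],0],
  [1,[0,0,0],0],
  [1,[0,0,0],0],
])

```text
time_s: 7.3
tool_pos: [0.4181, -0.2226, 0.2532]
ee_rot: [0.0, 0.726, -0.688, -0.0]
contact_force: [0.0, -0.2, -2.3]
grip_width: 0.0188
finger_force: 97.9
```

```bash
python3 - <<'E'
from h import *
o=ctrl.get_obs();a=ctrl.capture("wrist");s=ctrl.capture("scene");cv2.imwrite("pics/w3.png",a);cv2.imwrite("pics/s3.png",s)
print(o["tool_pos"],yaw(o),o["time_s"],o["contact_force"])
cv2.imwrite("pics/c3.png",np.hstack([cv2.resize(a,(400,300)),cv2.resize(s[140:200,220:300],(400,300),interpolation=2)]))
E
```

```text
[ 0.41813444 -0.22261836  0.25324649] -1.517098818698733 7.3 [ 0.01208324 -0.18027196 -2.25733248]
```

View pics/c3.png

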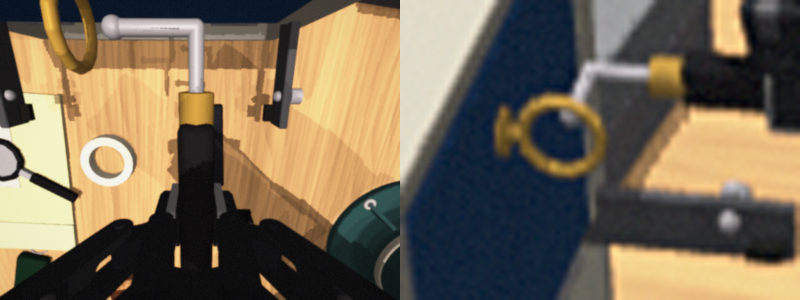

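The ball lines up with the ring: in the scene view it sits beside the ring centre at crop (560,135), and the sideways track runs through that centre. Sliding in.

servo_tool([
  [1,[0,-0.5,0],0],
  [1,[0,-0.8,0],0],
  [1,[0,-0.9,0],0],
  [1,[0,-0.9,0],0],
  [1,[0,-0.7,0],0],
  [1,[0,0,0],0],
  [1,[0,0,0],0],
  [1,[0,0,0],0],
])

```text
time_s: 8.4
tool_pos: [0.4559, -0.2208, 0.2534]
ee_rot: [-0.0, 0.726, -0.688, 0.0]
contact_force: [-0.7, -0.2, -2.3]
grip_width: 0.0188
finger_force: 97.9
```

```bash
python3 - <<'E'
from h import *
o=ctrl.get_obs();a=ctrl.capture("wrist");s=ctrl.capture("scene")
print(o["tool_pos"],yaw(o),o["time_s"],o["contact_force"])
cv2.imwrite("pics/c4.png",np.hstack([cv2.resize(a,(400,300)),cv2.resize(s[140:200,220:300],(400,300),interpolation=2)]))
# pull path: hook = eye(th)+g(th)*tangent, relative to eye(0); tool x = into locker, z = down
th=np.r_[0,np.linspace(0,1.6,41)];g=np.r_[0,np.full(41,.012)]
X=-.035*np.cos(th)-.15*np.sin(th)+.035;Z=.15*np.cos(th)-.035*np.sin(th)-.15
X+=g*(.035*np.sin(th)-.15*np.cos(th))/.154;Z+=g*(-.15*np.sin(th)-.035*np.cos(th))/.154
for i in range(len(th)):
  if i<2 or i%2==1 or th[i]>1.35:print(round(th[i],2),(X[i]*100).round(2),(-Z[i]*100).round(2))
E
```

```text
[ 0.45592438 -0.22076051  0.25337196] -1.5175806117259705 8.4 [-0.6809134  -0.18287078 -2.29560623]
0.0 0.0 -0.0
0.0 -1.17 0.27
0.08 -2.33 0.69
0.16 -3.46 1.2
0.24 -4.54 1.8
0.32 -5.56 2.49
0.4 -6.54 3.25
0.48 -7.44 4.09
0.56 -8.28 5.0
0.64 -9.04 5.98
0.72 -9.72 7.01
0.8 -10.32 8.09
0.88 -10.83 9.21
0.96 -11.24 10.38
1.04 -11.56 11.57
1.12 -11.79 12.79
1.2 -11.92 14.01
1.28 -11.95 15.25
1.36 -11.88 16.48
1.4 -11.81 17.1
1.44 -11.71 17.71
1.48 -11.59 18.31
1.52 -11.45 18.92
1.56 -11.28 19.51
1.6 -11.08 20.1
```

View pics/c4.png

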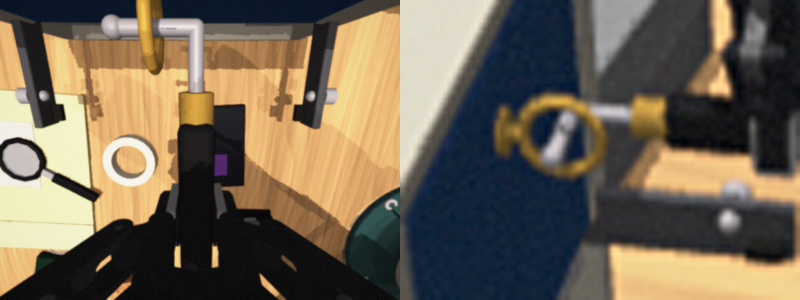

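The hook's finger passes through the ring; both views show it. Before pulling I'll check the stapler's clearance under the handle's final position.

```bash
python3 - <<'E'
from h import *
np.set_printoptions(precision=4,suppress=True)
b=cv2.imread("pics/top.png");h=b.max(2);sub=h[285:352,278:306];print((sub[::2,::2]).tolist()[:8])
print(plane("top",[(285,291),(299,291),(300,345),(286,346)],.05))
v=np.load("w1.npy");T=(v[:3],v[3:]);print(plane("wrist",[(463,38),(600,60)],.0,T),plane("wrist",[(480,24)],.05,T))
E
```

```text
[[135, 135, 136, 137, 137, 138, 138, 137, 138, 138, 138, 137, 138, 138], [137, 137, 138, 137, 137, 137, 138, 138, 137, 137, 137, 138, 137, 138], [137, 137, 137, 135, 132, 131, 126, 123, 119, 117, 126, 136, 138, 138], [138, 137, 136, 97, 67, 65, 56, 51, 44, 39, 79, 133, 138, 138], [138, 137, 132, 75, 34, 36, 39, 40, 41, 29, 69, 134, 138, 138], [138, 138, 127, 74, 65, 70, 72, 74, 72, 49, 68, 133, 138, 138], [138, 138, 126, 74, 72, 77, 79, 79, 79, 55, 64, 132, 137, 137], [138, 137, 126, 74, 72, 77, 78, 80, 78, 58, 59, 128, 137, 138]]
[[ 0.4395 -0.0248  0.05  ]
 [ 0.439  -0.0586  0.05  ]
 [ 0.309  -0.0589  0.05  ]
 [ 0.3071 -0.0251  0.05  ]]
[[ 0.4332 -0.0195  0.    ]
 [ 0.3067 -0.0253  0.    ]] [[ 0.4394 -0.0185  0.05  ]]
```

servo_tool([
  [1,[-0.3,-0.2,0.05],0],
  [1,[-0.4,-0.2,0.1],0],
  [1,[-0.3,-0.2,0.07],0],
  [1,[-0.3,0,0.1],0],
  [1,[-0.4,0,0.13],0],
  [1,[-0.6,0,0.23],0],
  [1,[-0.57,0,0.25],0],
  [1,[-0.56,0,0.26],0],
])

```text
time_s: 9.5
tool_pos: [0.4602, -0.1857, 0.2412]
ee_rot: [0.0, 0.726, -0.688, -0.0]
contact_force: [-0.1, -2.2, -1.7]
grip_width: 0.0186
finger_force: 97.8
```

servo_tool([
  [1,[-0.9,0,0.5],0],
  [1,[-0.9,0,0.55],0],
  [1,[-0.9,0,0.65],0],
  [1,[-0.85,0,0.7],0],
  [1,[-0.8,0,0.75],0],
  [1,[-0.75,0,0.82],0],
  [1,[-0.7,0,0.88],0],
  [1,[-0.65,0,0.92],0],
])

```text
time_s: 10.5
tool_pos: [0.4568, -0.1213, 0.1831]
ee_rot: [-0.0, 0.726, -0.688, -0.0]
contact_force: [-0.0, -2.0, -1.2]
grip_width: 0.0185
finger_force: 97.9
```

servo_tool([
  [1,[-0.45,0,1.1],0],
  [1,[-0.5,0,1.12],0],
  [1,[-0.4,0,1.15],0],
  [1,[-0.32,0,1.2],0],
  [1,[-0.22,0,1.2],0],
  [1,[-0.13,0,1.2],0],
  [1,[-0.03,0,1.0],0],
  [1,[0.03,0,0.8],0],
])

```text
time_s: 11.5
tool_pos: [0.4556, -0.1016, 0.0953]
ee_rot: [0.0, 0.726, -0.688, -0.0]
contact_force: [-0.7, -0.0, 0.7]
grip_width: 0.0187
finger_force: 98.0
```

```bash
python3 - <<'E'
from h import *
o=ctrl.get_obs();a=ctrl.capture("wrist");s=ctrl.capture("scene")
print(o["tool_pos"],yaw(o),o["time_s"],o["contact_force"],o["torque"])
cv2.imwrite("pics/c5.png",np.hstack([cv2.resize(a,(400,300)),cv2.resize(s[80:320,80:400],(400,300),interpolation=2)]))
E
```

```text
[ 0.45562434 -0.10155099  0.09529027] -1.5174011630321953 11.5 [-0.68219993 -0.02023444  0.68537571] [-0.20276815  0.04912629 -0.04058821]
```

View pics/c5.png

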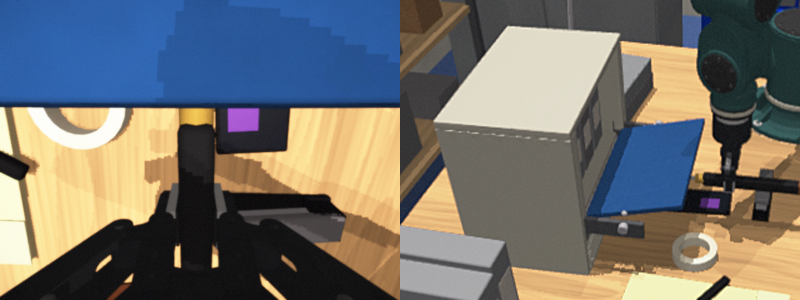

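servo_tool([
  [1,[0.05,0,0.6],0],
  [1,[0.05,0,0.5],0],
  [1,[0.06,0,0.5],0],
  [1,[0.08,0,0.4],0],
  [1,[0.08,0,0.3],0],
  [1,[0.05,0,0.2],0],
  [1,[0.04,0,0.2],0],
  [1,[0.03,0,0.15],0],
])

```text
time_s: 12.6
tool_pos: [0.456, -0.106, 0.0674]
ee_rot: [-0.0, 0.726, -0.688, 0.0]
contact_force: [0.5, 1.7, 2.8]
grip_width: 0.0184
finger_force: 98.6
```

servo_tool([
  [1,[0.03,0,0.13],0],
  [1,[0.03,0,0.13],0],
  [1,[0.03,0,0.13],0],
  [1,[0.03,0,0.1],0],
  [1,[0,0,0],0],
  [1,[0,0,0],0],
  [1,[0,0,0],0],
  [1,[0,0,0],0],
])

```text
time_s: 13.6
tool_pos: [0.456, -0.1072, 0.0626]
ee_rot: [0.0, 0.726, -0.688, -0.0]
contact_force: [-0.7, -0.0, -0.6]
grip_width: 0.0183
finger_force: 98.0
```

```bash
python3 - <<'E'
from h import *
np.set_printoptions(precision=2,suppress=True)
s=ctrl.capture("scene");o=ctrl.get_obs();print(o["contact_force"],o["tool_pos"],o["torque"])
c=np.array([.490,-.468]);x=np.array([.0527,-.9986]);y=np.array([.9986,.0527])
for th in(1.45,1.51,1.57):
    P=[]
    for yy in(.144,-.144):
        # top (inner) face edge x=+6, outer face x=-6, z=191
        for f in(.006,-.006):
            X=-.114+f*np.cos(th)-.191*np.sin(th);Z=.12+.191*np.cos(th)+f*np.sin(th);P.append(np.r_[c+x*X+y*yy,Z])
    print(th,proj("scene",P).tolist())
cv2.imwrite("pics/s6.png",s)
cv2.imwrite("pics/c6.png",cv2.resize(s[160:270,210:350],(800,629))[:600])
E
```

```text
[-0.89  0.23 -0.36] [ 0.46 -0.11  0.06] [-0.17 -0.01  0.03]
1.45 [[307.3287019411353, 251.96520199849527], [308.0046174770068, 255.97539261909532], [325.02528166462264, 181.27459300868344], [325.51631021224136, 185.0513665379398]]
1.51 [[307.981505372627, 255.79729882868182], [308.341129783465, 259.7530620696418], [325.50043526856416, 184.88333699997582], [325.7207406365058, 188.6222911407264]]
1.57 [[308.33207393107546, 259.5777223527747], [308.3792908728832, 263.46489950282466], [325.7169056221419, 188.45625989016995], [325.66941760081613, 192.14378896676956]]
```

View pics/c6.png

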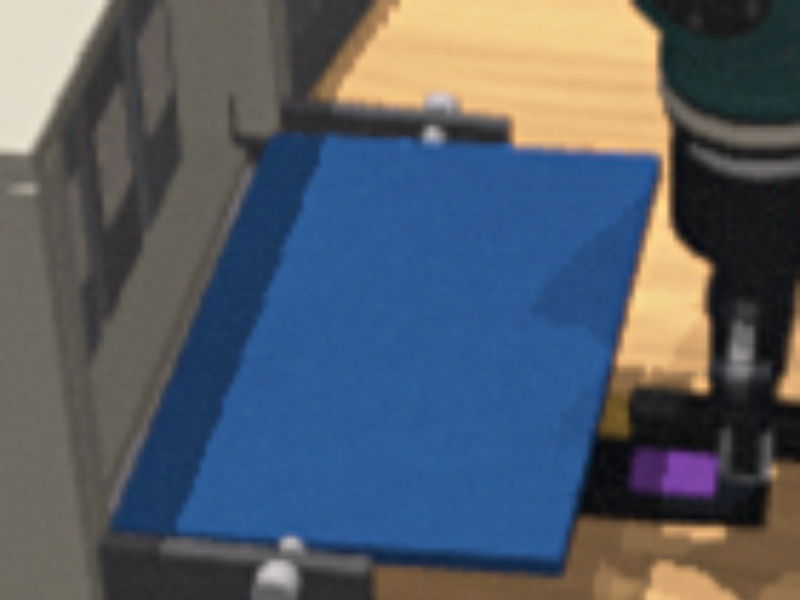

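The flap is almost level: its far corner is at about (325,187.5) and its near corner at about (308,258), which puts it at roughly 1.54 rad. The catches may not be fully over, so I'll press a little further.

servo_tool([
  [1,[0.03,0,0.08],0],
  [1,[0.03,0,0.08],0],
  [1,[0.03,0,0.08],0],
  [1,[0.03,0,0.07],0],
  [1,[0,0,0],0],
  [1,[0,0,0],0],
  [1,[0,0,0],0],
  [1,[0,0,0],0],
])

```text
time_s: 14.65
tool_pos: [0.4561, -0.1084, 0.0595]
ee_rot: [-0.0, 0.726, -0.688, -0.0]
contact_force: [0.3, -0.4, -1.2]
grip_width: 0.0184
finger_force: 97.9
```

servo_tool([
  [1,[0.02,0,0.08],0],
  [1,[0.02,0,0.06],0],
  [1,[0.02,0,0.06],0],
  [1,[0,0,0],0],
  [1,[0,0,0],0],
  [1,[0,0,0],0],
  [1,[0,0,0],0],
  [1,[0,0,0],0],
])

```text
time_s: 15.65
tool_pos: [0.4561, -0.109, 0.0575]
ee_rot: [-0.0, 0.726, -0.688, -0.0]
contact_force: [0.2, -0.2, -1.9]
grip_width: 0.0186
finger_force: 97.9
```

```bash
python3 - <<'E'
from h import *
np.set_printoptions(precision=2,suppress=True)
F=[]
for i in range(6):
    s=ctrl.capture("scene");o=ctrl.get_obs();F.append(np.r_[o["contact_force"],o["torque"]])
print(np.mean(F,0),np.std(F,0),o["tool_pos"])
s6=cv2.imread("pics/s6.png")
for n,i in(("before",s6),("now",s)):
    h=cv2.cvtColor(i,cv2.COLOR_BGR2HSV);m=cv2.inRange(h,(100,130,90),(125,255,255))
    for x in(270,280,290,300,305,315):
        k=np.nonzero(m[170:270,x])[0]+170;print(n,x,k.min(),k.max(),i[k.max()-3:k.max()+4,x,0])
E
```

```text
[ 0.11  0.21 -1.27 -0.02 -0.   -0.01] [0.39 0.35 0.21 0.02 0.02 0.04] [ 0.46 -0.11  0.06]
before 270 184 255 [152 153 149 106  65  87  99]
before 280 184 256 [151 154 136  98  71  68  65]
before 290 185 256 [151 156 153 119  78  68  65]
before 300 187 257 [152 155 155 109  73  71  62]
before 305 187 257 [151 154 155 122  82  71  67]
before 315 187 228 [141 121 115 101  79  67  53]
now 270 184 256 [152 154 152 114  93  99  92]
now 280 185 257 [150 152 150 116  79  67  64]
now 290 186 258 [156 151 154 115  79  69  66]
now 300 188 259 [151 154 156 124  84  69  66]
now 305 189 260 [151 153 149 104  71  70  59]
now 315 189 231 [138 132 125 103  79  61  57]
```

servo_tool([
  [1,[0,0,0.05],0],
  [1,[0,0,0.05],0],
  [1,[0,0,0.05],0],
  [1,[0,0,0],0],
  [1,[0,0,0],0],
  [1,[0,0,0],0],
  [1,[0,0,0],0],
  [1,[0,0,0],0],
])

```text
time_s: 16.95
tool_pos: [0.4562, -0.109, 0.056]
ee_rot: [0.0, 0.726, -0.688, 0.0]
contact_force: [0.2, -0.4, 0.8]
grip_width: 0.0187
finger_force: 98.0
```

servo_tool([
  [1,[0,0,0.04],0],
  [1,[0,0,0.04],0],
  [1,[0,0,0],0],
  [1,[0,0,0],0],
  [1,[0,0,0],0],
  [1,[0,0,0],0],
  [1,[0,0,0],0],
  [1,[0,0,0],0],
])

```text
time_s: 17.95
tool_pos: [0.4562, -0.109, 0.0552]
ee_rot: [-0.0, 0.726, -0.688, 0.0]
contact_force: [-0.7, 0.2, 5.4]
grip_width: 0.0183
finger_force: 98.7
```

```bash
python3 - <<'E'
from h import *
np.set_printoptions(precision=4,suppress=True)
s=ctrl.capture("scene");o=ctrl.get_obs();print(o["contact_force"],o["torque"],o["tool_pos"])
h=cv2.cvtColor(s,cv2.COLOR_BGR2HSV);m=cv2.inRange(h,(100,130,90),(125,255,255))
for x in(270,290,305,315):
    k=np.nonzero(m[170:270,x])[0]+170;print(x,k.min(),k.max(),s[k.max()-3:k.max()+4,x,0])
E
```

```text
[-0.8339  0.7319  4.2442] [-0.5943 -0.0821 -0.0392] [ 0.4562 -0.109   0.0552]
270 184 256 [151 153 153 114  93 101  91]
290 186 258 [156 156 154 119  81  70  61]
305 189 260 [150 155 149 103  71  67  59]
315 189 231 [135 133 125 104  80  60  59]
```

servo_tool([
  [1,[0,0,-0.1],0],
  [1,[0,0,-0.2],0],
  [1,[-0.1,0,-0.3],0],
  [1,[-0.1,0,-0.4],0],
  [1,[-0.1,0,-0.25],0],
  [1,[0,0,0],0],
  [1,[0,0,0],0],
  [1,[0,0,0],0],
])

```text
time_s: 19.0
tool_pos: [0.4559, -0.106, 0.0676]
ee_rot: [0.0, 0.726, -0.688, -0.0]
contact_force: [0.0, 0.4, -1.6]
grip_width: 0.0185
finger_force: 97.8
```

servo_tool([
  [1,[0,0.4,0],0],
  [1,[0,0.7,0],0],
  [1,[0,0.8,0],0],
  [1,[0,0.8,0],0],
  [1,[0,0.8,0],0],
  [1,[0,0.8,0],0],
  [1,[0,0.5,0],0],
  [1,[0,0,0],0],
])

```text
time_s: 20.0
tool_pos: [0.4078, -0.1086, 0.0677]
ee_rot: [0.0, 0.726, -0.688, 0.0]
contact_force: [-0.0, -0.3, -1.2]
grip_width: 0.0189
finger_force: 97.8
```

servo_tool([
  [1,[-0.6,0,0],0],
  [1,[-1.2,0,0],0],
  [1,[-1.5,0,0],0],
  [1,[-1.5,0,0],0],
  [1,[-1.5,0,0],0],
  [1,[-1.5,0,-0.5],0],
  [1,[-1,0,-2],0],
  [1,[0,0,-2],0],
])

```text
time_s: 21.0
tool_pos: [0.4031, -0.0194, 0.1135]
ee_rot: [0.0, 0.726, -0.688, -0.0]
contact_force: [-0.2, 0.1, -0.5]
grip_width: 0.0185
finger_force: 97.8
```

```bash
python3 - <<'E'
from h import *
np.set_printoptions(precision=4,suppress=True)
a=ctrl.capture("wrist");s=ctrl.capture("scene");o=ctrl.get_obs();print(o["contact_force"],o["tool_pos"],yaw(o),o["time_s"])
h=cv2.cvtColor(s,cv2.COLOR_BGR2HSV);m=cv2.inRange(h,(100,130,90),(125,255,255))
for x in(270,290,305,315):
    k=np.nonzero(m[170:270,x])[0]+170;print(x,k.min(),k.max())
# rest place: halfway between the pole's old place and the rest's origin
p=np.array([.5305,.1535,.15]);rows(o["tool_pos"],yaw(o),p,yaw(o)+1.3745,12)
E
```

```text
[-0.085   0.1055 -2.6759] [ 0.4043 -0.0202  0.1143] -1.5167446208331912 21.1
270 184 256
290 186 258
305 189 260
315 189 231
[np.float64(-1.39), np.float64(-1.13), np.float64(-0.3)] -0.012
[np.float64(-1.38), np.float64(-1.14), np.float64(-0.3)] -0.012
[np.float64(-1.36), np.float64(-1.16), np.float64(-0.3)] -0.012
[np.float64(-1.35), np.float64(-1.18), np.float64(-0.3)] -0.012
[np.float64(-1.33), np.float64(-1.19), np.float64(-0.3)] -0.012
[np.float64(-1.32), np.float64(-1.21), np.float64(-0.3)] -0.012
[np.float64(-1.31), np.float64(-1.22), np.float64(-0.3)] -0.012
[np.float64(-1.29), np.float64(-1.24), np.float64(-0.3)] -0.012
[np.float64(-1.28), np.float64(-1.25), np.float64(-0.3)] -0.012
[np.float64(-1.26), np.float64(-1.27), np.float64(-0.3)] -0.012
[np.float64(-1.25), np.float64(-1.28), np.float64(-0.3)] -0.012
[np.float64(-1.23), np.float64(-1.3), np.float64(-0.3)] -0.012
```

The flap stays down after unhooking. Carrying the pole back to the rest.

servo_tool([
  [1,[-0.8,-0.7,-0.3],-0.012],
  [1,[-1.4,-1.15,-0.3],-0.012],
  [1,[-1.4,-1.15,-0.3],-0.012],
  [1,[-1.4,-1.2,-0.3],-0.012],
  [1,[-1.35,-1.2,-0.3],-0.012],
  [1,[-1.35,-1.2,-0.3],-0.012],
  [1,[-1.3,-1.2,-0.3],-0.012],
  [1,[-1.3,-1.25,-0.3],-0.012],
])

```text
time_s: 22.1
tool_pos: [0.4841, 0.0916, 0.1368]
ee_rot: [0.0, 0.758, -0.652, -0.0]
contact_force: [-0.5, -0.4, -1.3]
grip_width: 0.0188
finger_force: 97.9
```

servo_tool([
  [1,[-1.3,-1.25,-0.3],-0.012],
  [1,[-1.3,-1.25,-0.3],-0.012],
  [1,[-1.25,-1.3,-0.3],-0.012],
  [1,[-1.2,-1.3,-0.3],-0.01],
  [1,[-0.4,-0.4,0],0],
  [1,[0,0,0],0],
  [1,[0,0,0],0],
  [1,[0,0,0],0],
])

```text
time_s: 23.1
tool_pos: [0.5282, 0.1533, 0.1487]
ee_rot: [0.0, 0.773, -0.635, -0.0]
contact_force: [0.3, 0.2, -0.8]
grip_width: 0.0187
finger_force: 97.9
```

```bash
python3 - <<'E'
from h import *
a=ctrl.capture("wrist");o=ctrl.get_obs();print(o["contact_force"],o["tool_pos"],yaw(o),o["time_s"]);cv2.imwrite("pics/w7.png",a)
rows(o["tool_pos"],yaw(o),[.5305,.153,.06],yaw(o)+1.3745,1)
E
```

```text
[-0.41990189 -0.49389505 -1.81937728] [0.52826584 0.15337052 0.14872585] -1.3758269167634773 23.15
[np.float64(0.08), np.float64(-0.21), np.float64(8.87)] -0.001
```

View pics/w7.png

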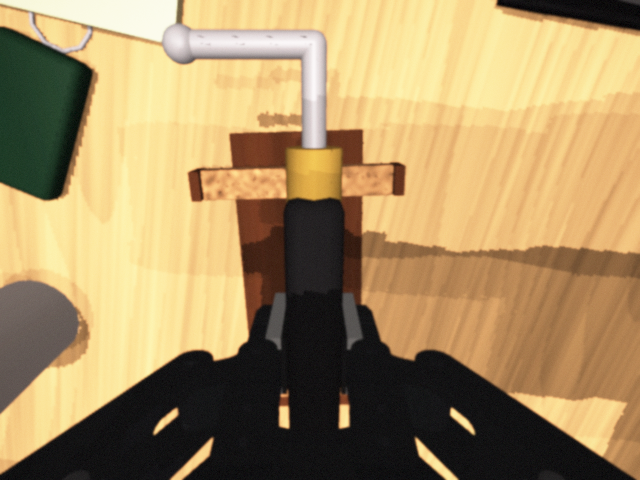

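The picture shows the hook in the same place as before (bend at about (315,43)), so the pole has not slipped in the grip. The front bar lies under the pole, so I'm lowering it.

servo_tool([
  [1,[0.08,-0.2,2],0],
  [1,[0,0,3.5],0],
  [1,[0,0,3.5],0],
  [1,[0,0,2.4],0],
  [1,[0,0,1],0],
  [1,[0,0,0.5],0],
  [1,[0,0,0.15],0],
  [1,[0,0,0.1],0],
])

```text
time_s: 24.15
tool_pos: [0.531, 0.1533, 0.0178]
ee_rot: [-0.0, 0.773, -0.635, 0.0]
contact_force: [0.0, 0.6, -1.3]
grip_width: 0.0189
finger_force: 97.9
```

servo_tool([
  [1,[0,0,0.08],0],
  [1,[0,0,0.06],0],
  [1,[0,0,0],0],
  [0.7,[0,0,0],0],
  [0.5,[0,0,0],0],
  [0.2,[0,0,0],0],
  [0,[0,0,0],0],
  [0,[0,0,0],0],
])

```text
time_s: 25.15
tool_pos: [0.5305, 0.1533, 0.0158]
ee_rot: [0.0, 0.773, -0.635, 0.0]
contact_force: [-0.5, -1.2, 1.4]
grip_width: 0.0851
finger_force: 0.0
```

servo_tool([
  [0,[0,0,0],0],
  [0,[0,0,0],0],
  [0,[0,0,-1],0],
  [0,[0,0,-3],0],
  [0,[0,0,-5],0],
  [0,[0,0,-6],0],
  [0,[0,0,-5],0],
  [0,[0,0,0],0],
])

```text
time_s: 26.15
tool_pos: [0.532, 0.1535, 0.2201]
ee_rot: [-0.002, 0.773, -0.635, 0.002]
contact_force: [-0.3, 0.0, -1.0]
grip_width: 0.0862
finger_force: 0.0
```

```bash
python3 - <<'E'
from h import *
a=ctrl.capture("wrist");s=ctrl.capture("scene");o=ctrl.get_obs();print(o["contact_force"],o["tool_pos"],yaw(o),o["time_s"],o["grip_width"])
cv2.imwrite("pics/c8.png",np.hstack([cv2.resize(a,(400,300)),cv2.resize(s,(400,300))]))
E
```

```text
[-1.05714868  0.68024828  0.2149283 ] [0.53056994 0.15329287 0.21630392] -1.3754142901884785 26.25 0.0858332451716018
```

View pics/c8.png

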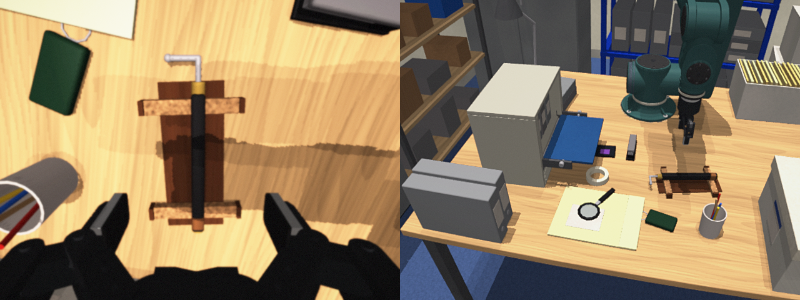

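The wrist view shows the pole across both bars with its hook lying level. In the scene view the flap is open and the other things are where they were.

```bash
python3 -c "
from rig import ctrl
print(ctrl.close_job())"
```

```text
the job is handed in; nothing more can be done
None
```

The flap is fully open and held by its catches, the pole is back across both cork bars with its hook level, no other object looks moved, the readings I took put the locker load at about 8 N at most, and I handed the job in at about 26 s.

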